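Drop a stencil plate onto its register pins and weigh it down

TASK

Fetch the dark stencil plate by its wooden grip and register it on the white board: its pin bar has been shifted a few millimetres from the usual place, so rest the plate lightly on them and nudge it, feeling for the place, until its round hole and its slot have dropped over the two brass pins and the plate lies flat; press and push only lightly, never force it on the pins. Let go, then gently stand the steel knob weight upright on the plain strip of the plate, along the edge away from the pins. Do not knock or shift the tape, ink bottle and spray can.

Things in the scene. Friction and masses are not known exactly. Their poses are not given: they have to be found in the camera images.
- board: White register board, fixed on the bench, 300 (its x) x 280 (its y) x 15 mm high; origin at the centre of its underside, z up. A steel pin bar flush with its flat top face carries two brass locating pins 120 mm apart, parallel to board y: 8 mm diameter, 6.5 mm tall, the top rim rounded to 1 mm radius. The bar is locked, but anywhere up to 6 mm off its middle in board x and in y; its true place is not measured.
- mark_hole (a point): On the board's top face at board x = +90, y = +60 mm: where the pin for the round hole stands if the bar is at its middle. The pin really stands up to 6 mm off in board x and up to 6 mm in y. Axes as the board's.
- mark_slot (a point): On the board's top face at board x = +90, y = -60 mm: where the pin for the slot stands if the bar is at its middle; it is off by just as much, the same way, as the other pin. Axes as the board's.
- stencil: Dark aluminium stencil plate, loose, 0.29 to 0.45 kg, 190 (its x) x 210 (its y) x 4 mm thick; origin at the centre of its underside, which is also under its centre of mass, z up. Starts flat on the bench. Two windows 72 mm across at x = +5, y = +58 and -58 mm. The plain strip is the solid band along its -x edge, x = -95 to -31 mm. Seated it has the board's yaw, underside on the board's top face.
- stencil_grip (a point): Point on the stencil's light wooden grip bar: 27 mm above the plate's underside, at the plate's middle (x = y = 0). The bar is 50 mm long along the stencil's x, 16 mm thick in y, and rises from the plate's top face (4 mm) to 38 mm above the plate's underside. Axes as the stencil's.
- stencil_hole (a point): Centre of the round through hole, 11 mm diameter, at the underside of the stencil (x = +78, y = +60 mm, z = 0 in the stencil). Axes as the stencil's.
- stencil_slot (a point): Centre of the through slot, 11 mm wide in x and 14 mm long in y, at the underside of the stencil (x = +78, y = -60 mm, z = 0 in the stencil). Axes as the stencil's.
- weight: Bright steel weight with a knob, loose, 0.4 to 0.65 kg: round foot 50 mm diameter and 26 mm high, on it an upright round knob 22 mm diameter up to 56 mm above the underside. Origin at the centre of its underside, z up; starts upright on the bench.
- tape: Bystander: blue roll of tape lying flat, 76 mm across, 24 mm high; origin at the centre of its underside.
- ink: Bystander: small amber ink bottle, black cap, 42 mm diameter, 62 mm high; origin at the centre of its underside, upright.
- spray_can: Bystander: blue spray can, white band, red nozzle, 65 mm diameter, 186 mm high; origin at the centre of its underside, upright.
Not all that is in view belongs to the job. What is meant by the weight is not blue or turquoise, and is the larger of those in its own colour.

How it is judged:
By the outcome, as a careful person would: the job done as asked, in the order asked, and still so for the second after the job is handed in, with the robot touching nothing.
It also fails if it takes over 72 s, if anything falls off the work surface, if the arm or the gripper's body presses on something with over 40 N, if the wrist force passes 120 N, or if a joint passes its speed limit or range.

ROBOT

A 6-joint arm with a two-finger parallel gripper is mounted at the origin on the work surface. World frame = base frame: x ahead of the robot, y to its left, z up, the work surface at z = 0. Lengths are in m, angles in rad, forces in N, time in s.
With the tool pointing down it reaches from about 0.4 to 0.925 m from the base axis. Payload 12.5 kg.
Tool frame: the origin (TCP) lies at the very end of the fingers, on their centre line; the grasp point (between the pads) lies 19 mm behind it; z points along the fingers, y is the direction in which the jaws open and shut (so a half turn about z gives the same grasp; the last joint's range is limited). The gripper opens to 95 mm and grips with 3 to 60 N. Pads are 20 mm wide; open, the fingers measure 119 mm over their backs; the gripper's body (75 mm by 180 mm) begins 59 mm behind the grasp point.
Start: joints at [-1.338, 0.491, 1.559, -0, 1.092, -0.106], TCP at [0.208, -0.589, 0.215] pointing down, gripper open.
Joint ranges: [-3.1, 3.1], [-0.84, 2.19], [0.05, 2.79], [-1.13, 4.28], [0.06, 2.93], [-2.69, 2.69]. Speed limits (rad/s): [2.22, 2.22, 2.79, 3.14, 3.14, 3.14].

INTERFACE

Orientations are given as a rotation vector (axis times angle).
In Python, from bench import bot gives the robot as it stands.
- The arm moves only by the tool carry_out, never from a script. Its argument "increments" is text: rows parted by semicolons, each of 5 numbers parted by spaces: the shift along the tool's x, y, z in cm, then the turn about the tool's z in rad, then the opening, from 0 (shut) to 1 (fully open). A call has 1 to 10 rows; each row shifts and turns the commanded pose from where the row before left it, along the tool's axes as they then stand; what a row does not reach is not made up. A row lasts 1/10 s, in which the tool goes at most 50 mm and 8.59 degrees, less where a joint would pass 70% of its speed; a pose out of reach is approached as far as the arm can. A call is refused whole if a number of a shift passes 5 or a number of a turn 0.15, either way. A call with a gripper value outside its range is refused whole. The fingers move at their own pace and stop on an object; "squeeze" is the grip in N (left out, the last holds). Time passes only in rows, so rows that do not move let the fingers close. It gives the time, the measured TCP pose, the force and the opening at its end, in the units of the state.
- bot.get_obs(): the state, without advancing time (a new reading comes with each control period).
- bot.get_image(name): name is "scene" or "side" or "wrist"; returns (picture, depth): 400x640x3 uint8, red, green, blue; 400x640 float32, m along the optical axis (not along the pixel's ray), 0 where there is no reading.
- bot.camera_model(name): a dict with "fx", "fy", "cx", "cy" (pixels), "k1" (the pictures are not rectified: a ray, as slopes to the right and down, at radius r is drawn at 1 + k1 r^2 times it, then the intrinsics apply), "position" and "attitude" of the camera in the world; the wrist camera has in their place "mount" (4x4, takes a point from camera to tool coordinates, whose origin is the TCP and whose axes are the flange's). Camera axes: x right, y down, z forward; pixel columns grow to the right and rows downward; lengths in m; the calibration is good to about 2 mm. A picture is of the moment at which its call begins: read the wrist's pose just before it. camera_model takes no time and is no camera call.
- bot.hand_in(): hands the job in, once; it reports no verdict.
Trained networks look in the newest picture that a camera, given by its name, has taken for a name from the list of things; names that differ only in an ending like _2 or _b are one class to them, and where a whole thing is asked for, a point or a joint stands for the part that bears it (a point fixed in the world has none). Each returns a list of dicts, best first, with "conf" (0 to 1); they miss things now and then, are a little off and sometimes report something else, mostly with a low value. They report only what shows in the picture. A call takes as long as a camera call. They do not tell look-alikes from the thing itself.
- bot.cut_out(camera, target): "pixels" (400x640 bool, what is visible of it).
- bot.landmark_of(camera, target): "position" ([x, y, z] in m, in world coordinates, good to about 4 mm: a listed point, or the origin of a listed thing).
The state is a dict: "time": time; "joints": joint angles; "joint_vel": joint speeds; "joint_efforts": joint torques, N m; "position": TCP position; "tool_rot": TCP orientation; "ft_force": force on the tool from outside, world axes, zero at the start; "torque": the same for the moment, N m; "finger_gap": finger opening in m.
Only numpy, scipy, OpenCV 4.12 (cv2) and the standard library are available. Lean on these libraries where they do the work, as an engineer would, in place of code of your own. Each camera call takes 0.05 s, during which the arm holds its last target. There are 200 camera calls.

## Working session

There is one attempt and no reset: what is moved stays moved. The work goes in short steps, Python scripts to look and compute and a tool call to move; the robot and the scene stay as the last step left them, time stands still between calls to the robot, and variables do not carry over. Pictures are saved under pics/ and viewed, about 8 in all and at most 12, crops included, and the job is handed in when it is done.

Besides the shell and the picture viewer there is one more tool, called after ">>>" by a JSON object that holds its "name" and its "arguments", one argument or row to a line. carry_out: Moves the arm, as the interface text tells. Its arguments: {"type":"object","properties":{"increments":{"type":"string"},"squeeze":{"type":"number"}},"required":["increments"]}

```bash
ls; mkdir -p pics; cat > h.py <<'E'
import numpy as np, cv2
from scipy.spatial.transform import Rotation as R
from bench import bot
def cam(name):
    o=bot.get_obs(); m=bot.camera_model(name); im,d=bot.get_image(name)
    if 'mount' in m:
        T=np.eye(4);T[:3,:3]=R.from_rotvec(o['tool_rot']).as_matrix();T[:3,3]=o['position'];T=T@np.array(m['mount'])
    else:
        T=np.eye(4);a=np.array(m['attitude']);T[:3,:3]=a if a.shape==(3,3) else R.from_rotvec(a).as_matrix();T[:3,3]=m['position']
    return im,d,m,T
def rays(m,uv):
    K=np.array([[m['fx'],0,m['cx']],[0,m['fy'],m['cy']],[0,0,1.]])
    return cv2.undistortPoints(np.array(uv,float).reshape(-1,1,2),K,np.array([m['k1'],0,0,0.])).reshape(-1,2)
def pts(m,T,uv,d):
    s=rays(m,uv); p=np.c_[s*np.c_[d],d]; return p@T[:3,:3].T+T[:3,3]
def onz(m,T,uv,z):
    s=rays(m,uv); v=np.c_[s,np.ones(len(s))]@T[:3,:3].T
    return T[:3,3]+v*((z-T[2,3])/v[:,2])[:,None]
def proj(m,T,P):
    p=(np.atleast_2d(P)-T[:3,3])@T[:3,:3]; s=p[:,:2]/p[:,2:]; s=s*(1+m['k1']*(s**2).sum(1))[:,None]
    return s*[m['fx'],m['fy']]+[m['cx'],m['cy']]
E
python3 - <<'E'
from h import *
print(bot.get_obs())
for c in ['scene','side']:
    im,d,m,T=cam(c); print(m)
    cv2.imwrite(f'pics/{c}0.png',im[:,:,::-1])
    for n in ['board','mark_hole','mark_slot','stencil','stencil_grip','stencil_hole','stencil_slot','weight','tape','ink','spray_can']:
        for r in bot.landmark_of(c,n)[:3]: print(c,n,round(r['conf'],2),np.round(r['position'],4))
print(bot.camera_model('wrist')); print(bot.get_obs()['time'])
E
```

```text
pics
{'time': 0.0, 'joints': array([-1.33762909e+00,  4.91547566e-01,  1.55947929e+00, -7.12210248e-06,
        1.09169567e+00, -1.05622278e-01]), 'joint_vel': array([-0.00069374,  0.00039629, -0.00013022,  0.00041804, -0.00062865,
       -0.0003244 ]), 'joint_efforts': array([-5.80892847e-04, -6.12641287e+01, -2.58176762e+01,  6.91941823e-02,
        4.82332322e-02, -1.70655358e-04]), 'position': array([ 0.20766273, -0.58921866,  0.21405892]), 'tool_rot': array([-3.09551507e+00, -5.29442965e-01,  1.22967426e-04]), 'ft_force': array([-0.82899974, -0.50217838,  0.54692269]), 'torque': array([ 0.02989838,  0.07767426, -0.02826604]), 'finger_gap': 0.09498602676327263}
{'fx': 391.89986426498405, 'fy': 391.89986426498405, 'cx': 321.5253828632784, 'cy': 200.02257770132422, 'k1': -0.03282074235754896, 'position': array([ 1.15809501, -0.00935852,  0.77176398]), 'attitude': array([-1.82526833, -1.79640226,  0.64062444])}
scene board 0.78 [ 0.4997 -0.3033  0.0009]
scene mark_hole 0.67 [ 0.5886 -0.2378  0.016 ]
scene mark_slot 0.97 [ 0.5916 -0.3594  0.0154]
scene stencil 0.93 [0.4763 0.2919 0.0
[... 1245 characters left out ...]
 ink 0.9 [ 0.5473 -0.0149 -0.0042]
side ink 0.3 [0.4816 0.2959 0.0225]
side spray_can 0.9 [ 0.7877 -0.0179 -0.0021]
side spray_can 0.48 [ 0.502  -0.303   0.0032]
side spray_can 0.38 [4.772e-01 2.986e-01 2.000e-04]
{'fx': 300.80816820985603, 'fy': 300.80816820985603, 'cx': 319.54742953102505, 'cy': 203.1652413892975, 'k1': 0.010526273269763641, 'mount': array([[-7.74327124e-04, -9.72074459e-01, -2.34671358e-01,
         6.50162983e-02],
       [ 9.99999683e-01, -7.09718252e-04, -3.59770761e-04,
        -1.16109233e-03],
       [ 1.83173422e-04, -2.34671562e-01,  9.72074701e-01,
        -1.70514765e-01],
       [ 0.00000000e+00,  0.00000000e+00,  0.00000000e+00,
         1.00000000e+00]])}
1.2
```

View pics/scene0.png

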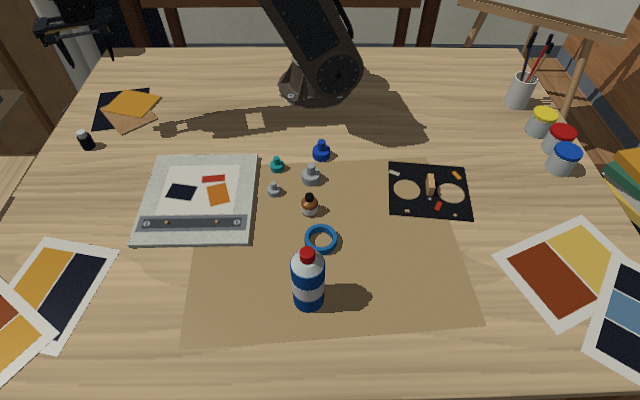

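View pics/side0.png

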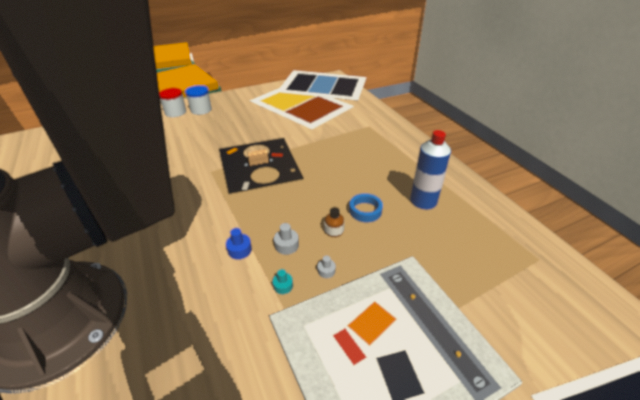

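Scene view: the target is the larger steel knob at about (311,174), and there is a smaller steel one at (274,188). The brass pins are at (166,222) and (219,222), and the stencil is at about (430,190). Side view agrees: large steel at (286,240), pins at (413,297) and (459,353). Next I move over the board for a close look at the pins.

>>> {"name": "carry_out", "arguments": {
  "increments": "0 0 0 0.107 1;0 0 0 0.107 1;0 0 0 0.107 1;3.6 -2.9 0 0 1;3.6 -2.9 0 0 1;3.6 -2.9 0 0 1;3.6 -2.9 0 0 1;3.6 -2.9 0 0 1;3.6 -2.9 0 0 1;3.6 -2.9 0 0 1"
}}

```text
time: 2.2
position: [0.4574, -0.3807, 0.2148]
tool_rot: [3.141, 0.028, 0.0]
ft_force: [0.4, -0.8, 0.2]
finger_gap: 0.0948
```

>>> {"name": "carry_out", "arguments": {
  "increments": "3.6 -2.9 0 0 1;3.6 -2.9 0 0 1;3.6 -2.9 0 0 1;0 0 0 0 1;0 0 0 0 1"
}}

```text
time: 2.7
position: [0.5629, -0.2923, 0.2144]
tool_rot: [3.141, 0.031, -0.001]
ft_force: [-0.2, 0.8, 0.1]
finger_gap: 0.0951
```

```bash
python3 - <<'E'
from h import *
o=bot.get_obs();print(o['position'],o['time'],R.from_rotvec(o['tool_rot']).as_matrix()[:,0])
im,d,m,T=cam('wrist')
cv2.imwrite('pics/w1.png',im[:,:,::-1]);np.savez('w1.npz',im=im,d=d,T=T)
for n in ['board','mark_hole','mark_slot']:
    for r in bot.landmark_of('wrist',n)[:1]: print(n,r)
c=bot.cut_out('wrist','board')
if c:
    mk=c[0]['pixels']; v,u=np.where(mk&(d>0)); P=pts(m,T,np.c_[u,v],d[v,u]); print(len(P),np.median(P[:,2]))
E
```

```text
[ 0.56294175 -0.29231927  0.21435493] 2.7 [ 9.99801378e-01  1.99248508e-02 -4.52821702e-04]
board {'position': [0.5033, -0.3012, -0.0013], 'conf': 0.59}
mark_hole {'position': [0.5904, -0.2401, 0.0114], 'conf': 0.85}
mark_slot {'position': [0.5882, -0.3592, 0.0195], 'conf': 0.57}
36910 0.015758687850350672
```

View pics/w1.png

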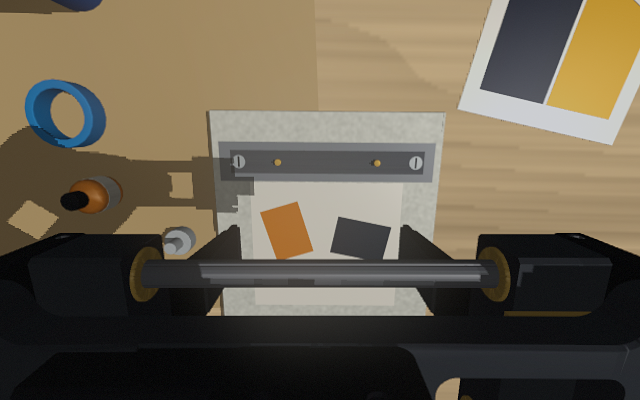

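Pins are clear at (278,162) and (377,163), and the board's far edge runs from (208,111) to (446,113). I'll measure those precisely.

```bash
python3 - <<'E'
from h import *
z=np.load('w1.npz');im,d,T=z['im'],z['d'],z['T'];m=bot.camera_model('wrist')
hsv=cv2.cvtColor(im,cv2.COLOR_RGB2HSV)
P=[]
for u,v in [(278,162),(377,163)]:
    w=hsv[v-8:v+9,u-8:u+9].astype(int); s=(w[...,1]>90)&(abs(w[...,0]-20)<12)
    yy,xx=np.where(s); c=(u-8+xx.mean(),v-8+yy.mean()); p=onz(m,T,[c],0.0195)[0]; P.append(p); print(s.sum(),c,p)
P=np.array(P);q=P[0]-P[1];print('dist',np.linalg.norm(q),'yaw',np.arctan2(-q[0],q[1]),P.mean(0))
# board edges: gray gradient along far edge & sides
g=cv2.GaussianBlur(cv2.cvtColor(im,cv2.COLOR_RGB2GRAY),(3,3),0).astype(float)
E=[]
for u in range(330,440,5):
    col=np.diff(g[100:125,u]); E.append((u,100+col.argmax()+.5))
W=onz(m,T,E,.015); f=np.polyfit(W[:,1],W[:,0],1);print('far edge yaw',np.arctan(-f[0]),np.std(W[:,0]-np.polyval(f,W[:,1])),'x at -0.3',np.polyval(f,-.3))
E=[]
for v in range(118,200,4):
    row=np.diff(g[v,428:460]); E.append((428+row.argmin()+.5,v))
W=onz(m,T,E,.015); f=np.polyfit(W[:,0],W[:,1],1);r=W[:,1]-np.polyval(f,W[:,0]);print('R edge yaw',np.arctan(f[0]),np.std(r),'y at .59',np.polyval(f,.59))
E
python3 - <<'E'
from h import *
hs={}
for c,uvs in {'scene':[(219,222),(166,222)],'side':[(413,297),(459,353)]}.items():
    im,d,m,T=cam(c);hsv=cv2.cvtColor(im,cv2.COLOR_RGB2HSV).astype(int)
    for u,v in uvs:
        w=hsv[v-6:v+7,u-6:u+7]; s=(w[...,1]>90)&(abs(w[...,0]-20)<12); yy,xx=np.where(s)
        if len(xx): print(c,len(xx),onz(m,T,[(u-6+xx.mean(),v-6+yy.mean())],0.018)[0])
E
```

```text
38 (np.float64(277.2105263157895), np.float64(161.8421052631579)) [ 0.58968587 -0.23953324  0.0195    ]
37 (np.float64(376.7567567567568), np.float64(162.75675675675674)) [ 0.5908858  -0.35991035  0.0195    ]
dist 0.1203830861492846 yaw 0.00996781324653452 [ 0.59028583 -0.29972179  0.0195    ]
far edge yaw 0.005212210781167587 0.0002853211023231784 x at -0.3 0.6495384943115268
R edge yaw 0.01614822876403072 0.0006650119836937765 y at .59 -0.4379984296348673
scene 11 [ 0.59031437 -0.24098704  0.018     ]
scene 11 [ 0.59078023 -0.36160198  0.018     ]
side 29 [ 0.59163948 -0.23826893  0.018     ]
side 36 [ 0.59293164 -0.35863826  0.018     ]
```

>>> {"name": "carry_out", "arguments": {
  "increments": "-0.6 -4.5 0 0 1;-0.6 -4.5 0 0 1;-0.6 -4.5 0 0 1;-0.6 -4.5 0 0 1;-0.6 -4.5 0 0 1;-0.6 -4.5 0 0 1;-0.6 -4.5 0 0 1;-0.6 -4.5 0 0 1;-0.6 -4.5 0 0 1;-0.6 -4.5 0 0 1"
}}

```text
time: 4.05
position: [0.4941, 0.157, 0.2149]
tool_rot: [3.141, 0.027, 0.001]
ft_force: [0.7, -0.4, 0.3]
finger_gap: 0.095
```

>>> {"name": "carry_out", "arguments": {
  "increments": "-0.6 -4.5 0 0 1;-0.6 -4.5 0 0 1;-0.6 -4.5 0 0 1;0 0 0 0.13 1;0 0 0 0 1"
}}

```text
time: 4.55
position: [0.4738, 0.291, 0.2145]
tool_rot: [3.136, -0.177, -0.0]
ft_force: [0.1, -1.1, 1.1]
finger_gap: 0.0953
```

```bash
python3 - <<'E'
from h import *
o=bot.get_obs();print(o['position'],o['time'],R.from_rotvec(o['tool_rot']).as_matrix()[:,0])
im,d,m,T=cam('wrist')
cv2.imwrite('pics/w2.png',im[:,:,::-1]);np.savez('w2.npz',im=im,d=d,T=T)
for n in ['stencil','stencil_grip','stencil_hole','stencil_slot']:
    for r in bot.landmark_of('wrist',n)[:1]: print(n,r)
E
```

```text
[0.473785   0.29103454 0.21448419] 4.55 [ 9.93652262e-01 -1.12495235e-01 -6.68095342e-05]
stencil_grip {'position': [0.4787, 0.2972, 0.029], 'conf': 0.97}
stencil_hole {'position': [0.5635, 0.3446, 0.0007], 'conf': 0.63}
stencil_slot {'position': [0.549, 0.2319, -0.0011], 'conf': 0.9}
```

View pics/w2.png

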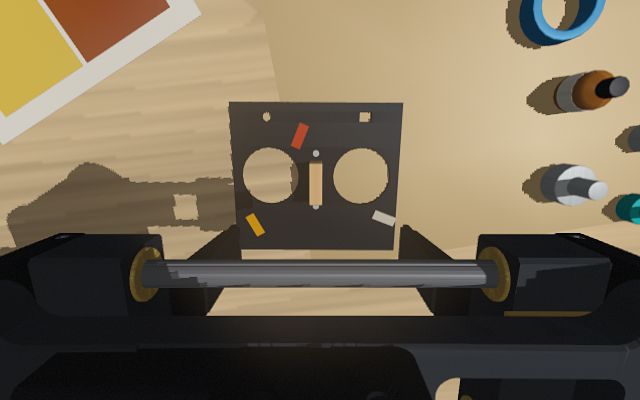

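The stencil is clearly visible: round hole (266,117), slot (364,117), windows (270,176) and (360,176), grip (316,184).

```bash
python3 - <<'E'
from h import *
z=np.load('w2.npz');im,d,T=z['im'],z['d'],z['T'];m=bot.camera_model('wrist')
g=cv2.cvtColor(im,cv2.COLOR_RGB2GRAY).astype(float)
Q={}
for n,(u,v,r) in {'hole':(266,117,9),'slot':(364,117,9),'w+':(270,176,33),'w-':(360,176,33)}.items():
    b=(g[v-r:v+r+1,u-r:u+r+1]>95).astype(np.uint8)
    k,l,s,c=cv2.connectedComponentsWithStats(b); i=1+s[1:,4].argmax(); 
    Q[n]=onz(m,T,[c[i]+[u-r,v-r]],.003)[0]; print(n,s[i],c[i]+[u-r,v-r],Q[n])
for a,b in [('hole','slot'),('w+','w-')]:
    q=Q[a]-Q[b];print(a,np.linalg.norm(q),'yaw',np.arctan2(-q[0],q[1]))
E_=[(u,95+np.diff(g[95:110,u]).argmin()+.5) for u in range(240,395,6)]
W=onz(m,T,E_,.004); f=np.polyfit(W[:,1],W[:,0],1);print('far edge yaw',np.arctan(-f[0]),np.std(W[:,0]-np.polyval(f,W[:,1])))
q=Q['hole']-Q['slot'];y=np.arctan2(-q[0],q[1]);Rz=R.from_euler('z',y).as_matrix()
print('centre from holes',(Q['hole']+Q['slot'])/2-Rz@[.078,0,0],'from windows',(Q['w+']+Q['w-'])/2-Rz@[.005,0,0])
hsv=cv2.cvtColor(im,cv2.COLOR_RGB2HSV); v,u=np.mgrid[150:215,300:332]; w=hsv[150:215,300:332]
k=(w[...,1]>60)&(w[...,2]>150)&(abs(w[...,0].astype(int)-17)<8); print(k.sum(),onz(m,T,[(u[k].mean(),v[k].mean())],.038)[0], 'topdepth',np.median(pts(m,T,np.c_[u[k],v[k]],d[150:215,300:332][k])[:,2]))
E
```

```text
hole [ 6  4  8 10 52] [266.11538462 116.25      ] [0.562104   0.34750505 0.003     ]
slot [  4   4  12  10 104] [364.01923077 116.50961538] [0.54828275 0.22886689 0.003     ]
w+ [   6    4   52   56 2256] [268.39317376 174.64051418] [0.49097151 0.35574573 0.003     ]
w- [   6    5   55   56 2413] [360.33485288 175.30460008] [0.47683249 0.2391834  0.003     ]
hole 0.11944053079383875 yaw -0.1159763882661491
w+ 0.11741673231342364 yaw -0.12071032137137647
far edge yaw -0.1225101999933528 0.00029397545605647555
centre from holes [0.47771735 0.29721186 0.003     ] from windows [0.47893559 0.29804315 0.003     ]
527 [0.47847478 0.29667164 0.038     ] topdepth 0.038393953795470004
```

>>> {"name": "carry_out", "arguments": {
  "increments": "0.37 -0.65 4 0.008 0.6;0 0 4 0 0.6;0 0 4 0 0.6;0 0 4 0 0.6;0 0 2.5 0 0.6;0 0 1.3 0 0.6;0 0 0.8 0 0.6;0 0 0 0 0.6;0 0 0 0 0.6",
  "squeeze": 30
}}

```text
time: 5.7
position: [0.4791, 0.2966, 0.0096]
tool_rot: [-3.135, 0.189, -0.002]
ft_force: [0.1, 0.4, -0.1]
finger_gap: 0.0573
```

>>> {"name": "carry_out", "arguments": {
  "increments": "0 0 0.1 0 0.6;0 0 0 0 0;0 0 0 0 0;0 0 0 0 0;0 0 0 0 0;0 0 0 0 0;0 0 0 0 0;0 0 0 0 0"
}}

```text
time: 6.5
position: [0.4785, 0.2964, 0.0076]
tool_rot: [3.136, -0.189, -0.0]
ft_force: [-0.2, -0.2, 0.1]
finger_gap: 0.0156
```

>>> {"name": "carry_out", "arguments": {
  "increments": "0 0 -1 0 0;0 0 -2 0 0;0 0 -3 0 0;0 0 -3 0 0;0 0 -3 0 0;0 0 -3 0 0;0 0 0 0 0;0 0 0 0 0"
}}

```text
time: 7.3
position: [0.4782, 0.2963, 0.1577]
tool_rot: [-3.136, 0.189, -0.001]
ft_force: [-0.4, -0.1, -3.5]
finger_gap: 0.0158
```

```bash
python3 - <<'E'
from h import *
o=bot.get_obs();print(o)
im,d,m,T=cam('wrist')
cv2.imwrite('pics/w3.png',im[:,:,::-1]);np.savez('w3.npz',im=im,d=d,T=T)
E
```

```text
{'time': 7.3, 'joints': array([ 4.37361802e-01,  4.68331089e-01,  1.77822840e+00, -9.99325710e-05,
        8.94563806e-01,  2.12837996e+00]), 'joint_vel': array([-0.00120592,  0.03310867,  0.02057183, -0.000275  , -0.00628996,
       -0.00071199]), 'joint_efforts': array([ 5.67521446e-02, -6.05255914e+01, -2.44847488e+01, -7.14438109e-03,
        5.50655503e-03, -2.93346338e-04]), 'position': array([0.47822905, 0.29632572, 0.15774359]), 'tool_rot': array([-3.13576919e+00,  1.88622936e-01, -7.06305457e-04]), 'ft_force': array([-0.36937698, -0.10968658, -3.5101568 ]), 'torque': array([ 0.05597273,  0.00864983, -0.00667519]), 'finger_gap': 0.0158305663026524}
```

View pics/w3.png

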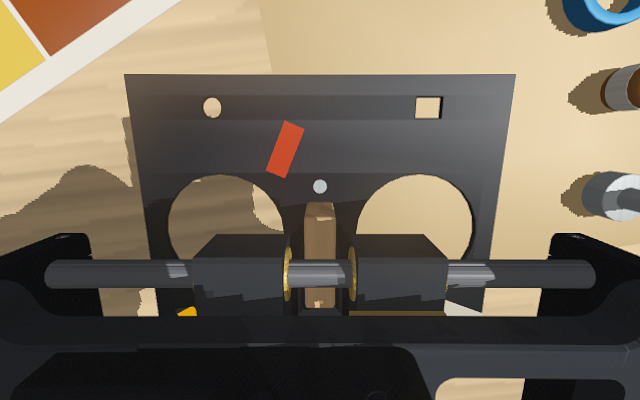

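The plate is held level, with the hole at (212,107) and the slot at (428,107). I measure them in the tool frame.

```bash
python3 - <<'E'
from h import *
z=np.load('w3.npz');im,d,T=z['im'],z['d'],z['T'];m=bot.camera_model('wrist');M=np.array(m['mount'])
g=cv2.cvtColor(im,cv2.COLOR_RGB2GRAY).astype(float)
Q=[]
for (u,v,r) in [(212,107,14),(428,107,16)]:
    b=(g[v-r:v+r+1,u-r:u+r+1]>110).astype(np.uint8)
    k,l,s,c=cv2.connectedComponentsWithStats(b); i=1+s[1:,4].argmax(); cc=c[i]+[u-r,v-r]
    a=onz(m,M,[cc],.0057)[0]; Q.append(a); print(s[i],cc,a, pts(m,M,[[u+22,v]],[d[v,u+22]]))
Q=np.array(Q);q=Q[0]-Q[1];print(np.linalg.norm(q),Q.mean(0),'yaw err of plate x vs tool x',np.arctan2(q[0],-q[1])*-1)
E_=[(u,60+np.diff(g[60:95,u]).argmin()+.5) for u in range(290,500,6)]
W=onz(m,M,E_,.0037); f=np.polyfit(W[:,1],W[:,0],1);print('edge slope',f,np.std(W[:,0]-np.polyval(f,W[:,1])))
E
```

```text
[  5   5  18  20 286] [211.87412587 107.30769231] [ 0.07710788 -0.06095011  0.0057    ] [[ 0.07711657 -0.04796313  0.00333964]]
[  3   7  25  20 478] [427.10041841 107.4916318 ] [0.07691363 0.05922554 0.0057    ] [[0.07693897 0.07081703 0.00297937]]
0.12017580211792007 [ 0.07701075 -0.00086228  0.0057    ] yaw err of plate x vs tool x -0.0016164000774505213
edge slope [0.00367108 0.09381397] 0.00012202584805231245
```

>>> {"name": "carry_out", "arguments": {
  "increments": "0 0 0 -0.043 0;0 0 0 -0.044 0;0 0 0 -0.043 0;0.17 1.4 0 0 0;0.17 2.5 0 0 0;0.17 4 0 0 0;0.17 4 0 0 0;0.17 4 0 0 0;0.17 4 0 0 0;0.17 4 0 0 0"
}}

```text
time: 8.35
position: [0.4919, 0.0554, 0.1566]
tool_rot: [3.141, 0.013, -0.003]
ft_force: [0.5, 0.8, -4.0]
finger_gap: 0.0159
```

>>> {"name": "carry_out", "arguments": {
  "increments": "0.17 4 0 0 0;0.17 4 0 0 0;0.17 4 0 0 0;0.17 4 0 0 0;0.17 4 0 0 0;0.17 4 0 0 0;0.17 4 0 0 0;0.17 4 0 0 0;0.17 2.5 0 0 0;0.17 1.4 0 0 0"
}}

```text
time: 9.35
position: [0.5122, -0.3035, 0.1563]
tool_rot: [-3.141, -0.011, 0.003]
ft_force: [-0.7, 0.7, -3.4]
finger_gap: 0.0157
```

>>> {"name": "carry_out", "arguments": {
  "increments": "0 0 3 0 0;0 0 3 0 0;0 0 2 0 0;0 0 1 0 0;0 0 0 0 0;0 0 0 0 0"
}}

```text
time: 9.95
position: [0.5135, -0.3013, 0.0682]
tool_rot: [3.141, 0.015, 0.001]
ft_force: [-0.6, -0.4, -3.1]
finger_gap: 0.0161
```

```bash
python3 - <<'E'
from h import *
o=bot.get_obs();p=o['position'];r=o['tool_rot'];y=2*np.arctan2(r[1],r[0]);y=(y+np.pi)%(2*np.pi)-np.pi
print(o['time'],p,r,'yaw',y,o['ft_force'],o['torque'])
im,d,m,T=cam('wrist');cv2.imwrite('pics/w4.png',im[:,:,::-1])
Tt=np.eye(4);Tt[:3,:3]=R.from_rotvec(r).as_matrix();Tt[:3,3]=p
h=(Tt@[.0772,-.0609,.0077,1])[:3];s=(Tt@[.0770,.0592,.0077,1])[:3];print('hole',h,'slot',s,'target mid err (tool):',(Tt[:3,:3].T@(np.array([.5903,-.2997,0])-(h+s)/2))*100)
E
```

```text
9.95 [ 0.51353515 -0.30127044  0.06819687] [3.14118682e+00 1.54930869e-02 6.19119397e-04] yaw 0.009864399764361487 [-0.61890236 -0.38824956 -3.05259573] [-0.00088916  0.01734438  0.09087679]
hole [ 0.5901337  -0.2396147   0.06050466] slot [ 0.5911184  -0.35971082  0.06054896] target mid err (tool): [-3.50153372e-02  1.16553823e-03  6.05266834e+00]
```

>>> {"name": "carry_out", "arguments": {
  "increments": "-0.04 0 2 0 0;0 0 1 0 0;0 0 0.4 0 0;0 0 0 0 0;0 0 0 0 0"
}}

```text
time: 10.5
position: [0.5132, -0.3014, 0.0342]
tool_rot: [3.141, 0.015, 0.001]
ft_force: [0.6, 0.2, -3.4]
finger_gap: 0.0159
```

```bash
python3 - <<'E'
from h import *
o=bot.get_obs();print(o['time'],o['position'],o['ft_force'],o['torque'])
im,d,m,T=cam('wrist');np.savez('w5.npz',im=im,d=d,T=T)
a=im[85:130,190:240];b=im[85:130,402:452]
cv2.imwrite('pics/w5.png',cv2.resize(np.hstack([a,b]),None,fx=7,fy=7,interpolation=cv2.INTER_NEAREST)[:,:,::-1])
E
```

```text
10.5 [ 0.5131725  -0.30142136  0.03422913] [ 0.60943172  0.19501808 -3.41519621] [-0.02512702  0.03698507  0.01627775]
```

View pics/w5.png

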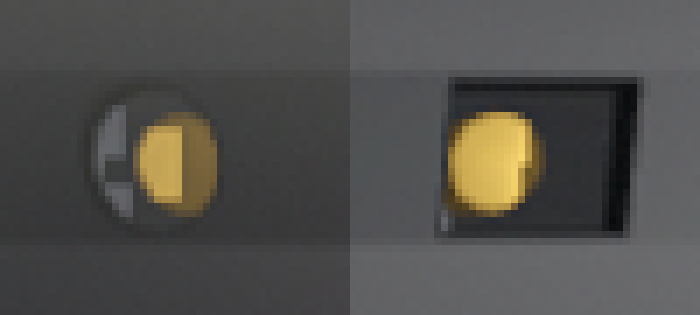

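Both pins show through the hole and slot, each lying a little towards the image centre; perspective explains part of that. I work out the remaining offset.

```bash
cat > pins.py <<'E'
from h import *
def meas(im,T,zt=.0215):
    m=bot.camera_model('wrist');o=[]
    hsv=cv2.cvtColor(im,cv2.COLOR_RGB2HSV).astype(int)
    for u0,u1 in [(190,240),(402,452)]:
        w=hsv[85:130,u0:u1]; s=((w[...,1]>90)&(abs(w[...,0]-22)<12)&(w[...,2]>60)).astype(np.uint8)
        k,l,st,c=cv2.connectedComponentsWithStats(s)
        if k<2: o.append(None);continue
        i=1+st[1:,4].argmax(); x,y,ww,hh,A=st[i]
        cc=np.array([u0+x+(ww-1)/2,85+y+(hh-1)/2])
        o.append((cc,ww,hh,onz(m,T,[cc],zt)[0]))
    return o
E
python3 - <<'E'
from pins import *
z=np.load('w5.npz');o=bot.get_obs()
Tt=np.eye(4);Tt[:3,:3]=R.from_rotvec(o['tool_rot']).as_matrix();Tt[:3,3]=o['position']
for q,h in zip(meas(z['im'],z['T'],.0212),[[.0772,-.0609,.0077,1],[.0770,.0592,.0077,1]]):
    print(q, 'pin in tool - hole, mm',1000*(Tt[:3,:3].T@(q[3]-Tt[:3,3])-h[:3])[:2])
E
```

```text
(array([214.5, 108. ]), np.int32(12), np.int32(15), array([ 0.58993469, -0.23858252,  0.0212    ])) pin in tool - hole, mm [ 0.14035497 -1.23830724]
(array([422.5, 108. ]), np.int32(14), np.int32(15), array([ 0.59103221, -0.35964731,  0.0212    ])) pin in tool - hole, mm [ 0.25203987 -0.26859289]
```

>>> {"name": "carry_out", "arguments": {
  "increments": "0.02 -0.05 0.2 0 0;0 0 0.2 0 0;0 0 0.05 0 0;0 0 0 0 0"
}}

```text
time: 10.95
position: [0.5131, -0.3007, 0.029]
tool_rot: [-3.142, -0.015, 0.0]
ft_force: [-0.9, -0.4, -3.7]
finger_gap: 0.016
```

>>> {"name": "carry_out", "arguments": {
  "increments": "0 0 0.05 0 0;0 0 0.05 0 0;0 0 0 0 0"
}}

```text
time: 11.25
position: [0.5131, -0.3008, 0.0281]
tool_rot: [3.141, 0.015, 0.0]
ft_force: [0.0, -0.8, -2.5]
finger_gap: 0.0162
```

>>> {"name": "carry_out", "arguments": {
  "increments": "0 0 0.05 0 0;0 0 0.05 0 0;0 0 0 0 0"
}}

```text
time: 11.55
position: [0.5131, -0.3007, 0.0271]
tool_rot: [3.142, 0.015, -0.0]
ft_force: [-0.5, -0.3, -2.7]
finger_gap: 0.0162
```

>>> {"name": "carry_out", "arguments": {
  "increments": "0 0 0.05 0 0;0 0 0.05 0 0;0 0 0 0 0"
}}

```text
time: 11.85
position: [0.5131, -0.3007, 0.0261]
tool_rot: [3.142, 0.015, -0.0]
ft_force: [-0.2, 0.0, -3.8]
finger_gap: 0.0157
```

The underside is about 3 mm below the pin tops with no extra load, so the pins are entering. Continuing down.

>>> {"name": "carry_out", "arguments": {
  "increments": "0 0 0.05 0 0;0 0 0.05 0 0;0 0 0.05 0 0;0 0 0.05 0 0;0 0 0 0 0"
}}

```text
time: 12.35
position: [0.5131, -0.3007, 0.0241]
tool_rot: [3.142, 0.015, -0.0]
ft_force: [0.2, -0.6, -3.9]
finger_gap: 0.0162
```

>>> {"name": "carry_out", "arguments": {
  "increments": "0 0 0.05 0 0;0 0 0.05 0 0;0 0 0 0 0"
}}

```text
time: 12.65
position: [0.513, -0.3007, 0.0231]
tool_rot: [3.142, 0.015, -0.0]
ft_force: [0.3, -0.3, -2.9]
finger_gap: 0.0158
```

>>> {"name": "carry_out", "arguments": {
  "increments": "0 0 0.03 0 0;0 0 0.03 0 0;0 0 0 0 0"
}}

```text
time: 12.95
position: [0.5131, -0.3008, 0.0226]
tool_rot: [3.141, 0.015, 0.0]
ft_force: [0.1, 0.2, -1.9]
finger_gap: 0.0158
```

```bash
python3 - <<'E'
from h import *
o=bot.get_obs();print(o['time'],o['position'],o['ft_force'],o['torque'])
im,d,m,T=cam('wrist')
a=im[85:130,190:240];b=im[85:130,402:452]
cv2.imwrite('pics/w6.png',cv2.resize(np.hstack([a,b]),None,fx=7,fy=7,interpolation=cv2.INTER_NEAREST)[:,:,::-1])
E
```

```text
12.95 [ 0.51310393 -0.30076806  0.02259101] [ 0.1075782   0.20652353 -1.884232  ] [ 0.00654385  0.0873407  -0.05381802]
```

View pics/w6.png

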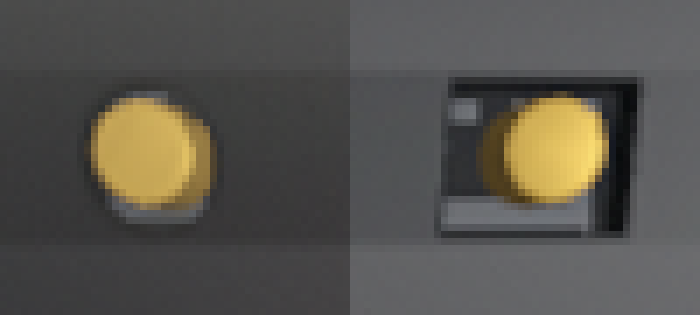

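Both pins now stand up through the hole and the slot, and the plate is starting to rest on the board. A touch lower, then release and lift.

>>> {"name": "carry_out", "arguments": {
  "increments": "0 0 0.03 0 0;0 0 0 0 0;0 0 0 0 0.25;0 0 0 0 0.35;0 0 0 0 0.4;0 0 0 0 0.4;0 0 0 0 0.4"
}}

```text
time: 13.7
position: [0.5131, -0.3008, 0.0222]
tool_rot: [3.141, 0.015, 0.0]
ft_force: [-0.0, 0.8, 0.0]
finger_gap: 0.0374
```

>>> {"name": "carry_out", "arguments": {
  "increments": "0 0 -0.5 0 0.4;0 0 -2 0 0.4;0 0 -4 0 0.6;0 0 -4 0 0.6;0 0 -4 0 0.6;0 0 0 0 0.6;0 0 0 0 0.6"
}}

```text
time: 14.4
position: [0.5131, -0.3008, 0.1681]
tool_rot: [3.14, 0.015, 0.002]
ft_force: [-0.3, 0.3, -0.2]
finger_gap: 0.0567
```

```bash
python3 - <<'E'
from h import *
o=bot.get_obs();r=o['tool_rot'];print(o['time'],o['position'],o['ft_force'],R.from_rotvec(r).as_matrix()[:,0])
im,d,m,T=cam('wrist');cv2.imwrite('pics/w7.png',im[:,:,::-1]);np.savez('w7.npz',im=im,d=d,T=T)
for n in ['stencil','stencil_hole','stencil_slot']:
    for q in bot.landmark_of('wrist',n)[:1]: print(n,q)
c=bot.cut_out('wrist','stencil')[0];mk=cv2.erode(c['pixels'].astype(np.uint8),np.ones((9,9)))>0
v,u=np.where(mk&(d>0));P=pts(m,T,np.c_[u,v],d[v,u]);k=abs(P[:,2]-.02)<.008;P=P[k]
A=np.c_[P[:,:2]-P[:,:2].mean(0),np.ones(len(P))];print('plane',np.linalg.lstsq(A,P[:,2],rcond=None)[0],'extent',P.min(0),P.max(0))
for cn in ['scene','side']:
    im,d,m,T=cam(cn)
    for n in ['weight','stencil']:
        for q in bot.landmark_of(cn,n)[:3]: print(cn,n,q)
E
```

```text
14.4 [ 0.51312778 -0.3007521   0.16809249] [-0.25381124  0.34864692 -0.2487786 ] [0.99995045 0.00985451 0.00140867]
stencil {'position': [0.516, -0.3031, 0.0178], 'conf': 0.89}
stencil_hole {'position': [0.5855, -0.2382, 0.0142], 'conf': 0.69}
stencil_slot {'position': [0.5904, -0.3575, 0.0156], 'conf': 0.65}Traceback (most recent call last):
  File "<stdin>", line 6, in <module>
IndexError: list index out of range
```

View pics/w7.png

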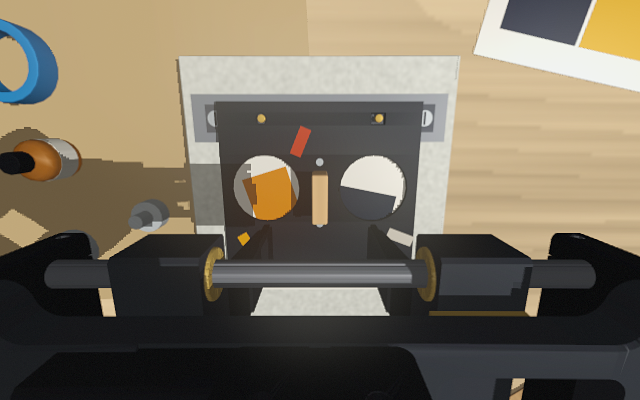

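The plate is seated square, with the pins showing in the hole (261,118) and slot (379,118). Moving over the weight.

>>> {"name": "carry_out", "arguments": {
  "increments": "-1.15 -4.1 0 0 0.6;-1.15 -4.1 0 0 0.6;-1.15 -4.1 0 0 0.6;-1.15 -4.1 0 0 0.6;-1.15 -4.1 0 0 0.6;-1.15 -4.1 0 0 0.6;-1.15 -4.1 0 0 0.6;0 0 0 0 0.6;0 0 0 0 0.6"
}}

```text
time: 15.55
position: [0.4298, -0.014, 0.167]
tool_rot: [3.141, 0.019, -0.0]
ft_force: [0.3, -0.5, -0.1]
finger_gap: 0.0573
```

```bash
python3 - <<'E'
from h import *
z=np.load('w7.npz');im,d,T=z['im'],z['d'],z['T'];m=bot.camera_model('wrist')
g=cv2.cvtColor(im,cv2.COLOR_RGB2GRAY)
v,u=np.mgrid[110:230,222:420];k=(g[110:230,222:420]<90)&(d[110:230,222:420]>0)
P=pts(m,T,np.c_[u[k],v[k]],d[110:230,222:420][k]);P=P[abs(P[:,2]-.019)<.004]
A=np.c_[P[:,:2]-P[:,:2].mean(0),np.ones(len(P))];print('plane',len(P),np.linalg.lstsq(A,P[:,2],rcond=None)[0],P.min(0),P.max(0))
o=bot.get_obs();print(o['time'],o['position'])
im,d,m,T=cam('wrist');cv2.imwrite('pics/w8.png',im[:,:,::-1])
for q in bot.landmark_of('wrist','weight')[:4]: print(q)
for q in bot.cut_out('wrist','weight')[:4]:
    v,u=np.where(q['pixels']&(d>0));P=pts(m,T,np.c_[u,v],d[v,u]);zt=P[:,2].max();t=P[P[:,2]>np.percentile(P[:,2],99)-.003]
    print(q['conf'],len(P),(u.mean(),v.mean()),'top',np.percentile(P[:,2],99),t.min(0),t.max(0),(t.min(0)+t.max(0))/2)
E
```

```text
plane 16528 [0.00810257 0.00253541 0.01918294] [ 0.46913612 -0.40441145  0.01500192] [ 0.59904441 -0.19322589  0.02212145]
15.55 [ 0.42981686 -0.01404339  0.16699089]
{'position': [0.4868, -0.1087, 0.0019], 'conf': 0.91}
{'position': [0.3472, 0.0163, 0.0017], 'conf': 0.89}
{'position': [0.3952, -0.1035, -0.0044], 'conf': 0.79}
{'position': [0.4373, -0.0173, -0.004], 'conf': 0.56}
0.79 1749 (np.float64(319.77358490566036), np.float64(183.98227558604918)) top 0.05764894971557062 [ 0.42746626 -0.02381652  0.05476601] [ 0.44891717 -0.00281257  0.05850331] [ 0.43819171 -0.01331454  0.05663466]
0.78 963 (np.float64(409.9023883696781), np.float64(142.2398753894081)) top 0.04045165299849247 [ 0.47590275 -0.11549795  0.03747665] [ 0.49026186 -0.10114178  0.040909  ] [ 0.48308231 -0.10831986  0.03919282]
0.75 1027 (np.float64(401.1674780915287), np.float64(222.2122687439143)) top 0.04358654096853057 [ 0.38693587 -0.11302402  0.04066776] [ 0.40325037 -0.09728577  0.0441207 ] [ 0.39509312 -0.1051549   0.04239423]
0.65 687 (np.float64(294.2343522561863), np.float64(249.56768558951964)) top 0.02792621393843986 [ 0.35579518 -0.00652504  0.02492776] [0.37154383 0.03677842 0.02916155] [0.3636695  0.01512669 0.02704466]
```

View pics/w8.png

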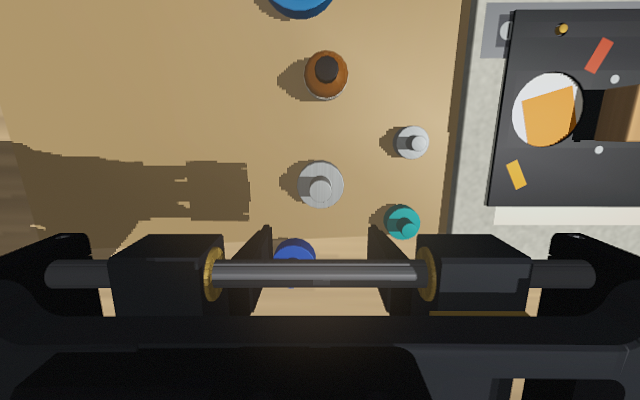

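Target weight is the grey knob at (320,185), top 56 mm high; the ink bottle (327,70) and the others are clear of the fingers.

>>> {"name": "carry_out", "arguments": {
  "increments": "0.84 -0.05 2 0 0.6;0 0 3 0 0.6;0 0 3 0 0.6;0 0 3 0 0.6;0 0 1.7 0 0.6;0 0 1 0 0.6;0 0 0 0 0.6;0 0 0 0 0.6",
  "squeeze": 30
}}

```text
time: 16.5
position: [0.4385, -0.0144, 0.0306]
tool_rot: [3.141, 0.014, 0.001]
ft_force: [-0.7, -0.4, 0.6]
finger_gap: 0.0574
```

>>> {"name": "carry_out", "arguments": {
  "increments": "0 0 0 0 0;0 0 0 0 0;0 0 0 0 0;0 0 0 0 0;0 0 0 0 0;0 0 0 0 0;0 0 0 0 0"
}}

```text
time: 17.2
position: [0.4383, -0.014, 0.0303]
tool_rot: [3.141, 0.015, 0.0]
ft_force: [-0.4, -1.3, 3.9]
finger_gap: 0.0212
```

>>> {"name": "carry_out", "arguments": {
  "increments": "0 0 -1 0 0;0 0 -2 0 0;0 0 -3 0 0;0 0 -3 0 0;0 0 -2 0 0;0 0 0 0 0;0 0 0 0 0"
}}

```text
time: 17.9
position: [0.4377, -0.0139, 0.1399]
tool_rot: [3.142, 0.015, -0.0]
ft_force: [0.1, -0.1, -5.4]
finger_gap: 0.0213
```

>>> {"name": "carry_out", "arguments": {
  "increments": "0.1 1.5 0 0 0;0.1 3 0 0 0;0.1 4 0 0 0;0.1 4 0 0 0;0.1 4 0 0 0;0.1 4 0 0 0;0.1 4 0 0 0;0.1 2.7 0 0 0;0.1 1.5 0 0 0;0 0 0 0 0"
}}

```text
time: 18.9
position: [0.4495, -0.3019, 0.1386]
tool_rot: [-3.14, -0.013, 0.003]
ft_force: [0.4, 0.4, -5.3]
finger_gap: 0.0211
```

>>> {"name": "carry_out", "arguments": {
  "increments": "0 0 1.5 0 0;0 0 3 0 0;0 0 2.5 0 0;0 0 1.2 0 0;0 0 0.3 0 0;0 0 0 0 0;0 0 0 0 0"
}}

```text
time: 19.6
position: [0.4505, -0.3009, 0.0561]
tool_rot: [3.141, 0.016, 0.002]
ft_force: [-0.4, -0.9, -5.5]
finger_gap: 0.0214
```

>>> {"name": "carry_out", "arguments": {
  "increments": "0 0 0.15 0 0;0 0 0.15 0 0;0 0 0.15 0 0;0 0 0.1 0 0;0 0 0 0 0;0 0 0 0 0"
}}

```text
time: 20.2
position: [0.45, -0.3009, 0.0497]
tool_rot: [3.141, 0.015, -0.0]
ft_force: [-0.6, -1.2, -5.6]
finger_gap: 0.021
```

>>> {"name": "carry_out", "arguments": {
  "increments": "0 0 0.04 0 0;0 0 0.04 0 0;0 0 0 0 0"
}}

```text
time: 20.5
position: [0.45, -0.301, 0.0494]
tool_rot: [3.141, 0.015, 0.001]
ft_force: [-1.7, 1.3, 3.2]
finger_gap: 0.021
```

>>> {"name": "carry_out", "arguments": {
  "increments": "0 0 0.03 0 0;0 0 0 0 0"
}}

```text
time: 20.7
position: [0.4501, -0.301, 0.0494]
tool_rot: [3.141, 0.015, 0.001]
ft_force: [-3.2, 1.7, 8.4]
finger_gap: 0.0214
```

It is in contact at the expected height. I ease off a little, release and lift.

>>> {"name": "carry_out", "arguments": {
  "increments": "0 0 -0.06 0 0;0 0 0 0 0;0 0 0 0 0.3;0 0 0 0 0.4;0 0 0 0 0.6;0 0 0 0 0.6;0 0 0 0 0.6"
}}

```text
time: 21.4
position: [0.45, -0.3009, 0.0492]
tool_rot: [3.141, 0.015, 0.0]
ft_force: [0.3, -0.1, 0.9]
finger_gap: 0.0542
```

>>> {"name": "carry_out", "arguments": {
  "increments": "0 0 -0.5 0 0.6;0 0 -2 0 0.6;0 0 -4 0 0.6;0 0 -4 0 0.6;0 0 -3 0 0.6;-3 0 -2 0 0.6;-3 0 0 0 0.6;0 0 0 0 0.6"
}}

```text
time: 22.2
position: [0.3877, -0.3011, 0.2053]
tool_rot: [3.141, 0.014, 0.0]
ft_force: [0.5, 1.2, 0.6]
finger_gap: 0.0573
```

```bash
python3 - <<'E'
from h import *
o=bot.get_obs();print(o['time'],o['position'],o['ft_force'],o['finger_gap'])
im,d,m,T=cam('wrist');cv2.imwrite('pics/w9.png',im[:,:,::-1])
for q in bot.cut_out('wrist','weight')[:2]:
    v,u=np.where(q['pixels']&(d>0));P=pts(m,T,np.c_[u,v],d[v,u]);t=P[P[:,2]>np.percentile(P[:,2],99)-.003]
    print(q['conf'],(u.mean(),v.mean()),np.percentile(P[:,2],99),(t.min(0)+t.max(0))/2)
for c in ['scene','side']:
    bot.get_image(c)
    for n in ['tape','ink','spray_can','weight','stencil']: print(c,n,[(round(q['conf'],2),q['position']) for q in bot.landmark_of(c,n)[:1]])
E
```

```text
22.2 [ 0.38772319 -0.3010605   0.20534727] [0.4630388  1.20857366 0.61413834] 0.05733175706682909
0.66 (np.float64(159.2423645320197), np.float64(177.92019704433497)) 0.043411488262525555 [ 0.39510688 -0.10596966  0.04236285]
0.59 (np.float64(153.20545073375263), np.float64(100.58490566037736)) 0.04009649440541808 [ 0.48395904 -0.1097167   0.03896454]
scene tape [(0.88, [0.6389, 0.007, -0.0018])]
scene ink [(0.88, [0.5477, -0.0131, -0.005])]
scene spray_can [(0.84, [0.7867, -0.0174, -0.0002])]
scene weight [(0.81, [0.4563, -0.299, 0.0173])]
scene stencil [(0.76, [0.5122, -0.3054, 0.0156])]
side tape [(0.87, [0.636, 0.0051, -0.0009])]
side ink []
side spray_can [(0.75, [0.7853, -0.0166, -0.0034])]
side weight [(0.79, [0.4485, -0.3021, 0.0174])]
side stencil [(0.64, [0.5117, -0.2986, 0.0172])]
```

View pics/w9.png

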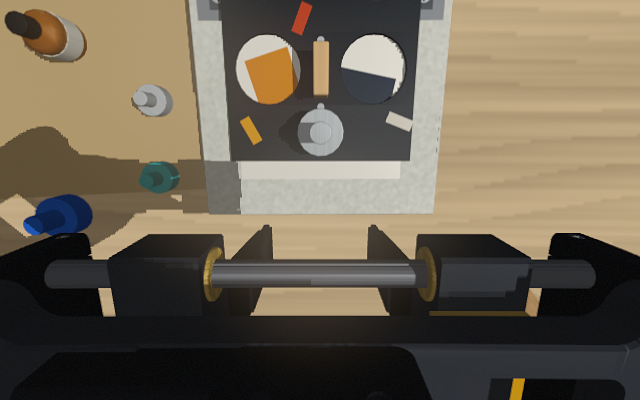

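The weight stands upright on the strip at (320,131), within the plate, and the plate still looks seated square. Handing in.

```bash
python3 -c "
from bench import bot
print(bot.hand_in())"
```

```text
the job is handed in; nothing more can be done
None
```

The job is done and handed in at about 22–23 s of the 72 s allowed; no verdict was reported.

- **Plate:** I picked the stencil up by its grip and lined it up with the pins seen through the hole and slot. After a nudge of about half a millimetre it lowered over both pins without resistance. After I let go, both pins showed through and the plate read flat (top at 19.2 mm, 19 expected).
- **Weight:** I then stood the larger steel knob weight on the plain strip at about (0.450, -0.301). The last wrist picture showed it upright and within the strip. The highest reading was 8.4 N, about 14 N with the weight's own load counted. I eased off before releasing.
- **Bystanders:** The tape, ink bottle and spray can were found within a few millimetres of where they started, which is within the detector's error.

**Checks that disagreed or failed:**
- The side camera missed the ink bottle in the last check, but the scene camera found it in place.
- The wrist network did not mark the placed weight, but the scene and side networks both put it on the strip, at (0.456, -0.299) and (0.449, -0.302).
- The pins were out of the last wrist picture, so I did not recheck them after placing the weight. The plate still lay square there.

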